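# Bed a label by rolling a biscuit tube under a hand paddle

## Robot

A 6-joint arm with a two-finger parallel gripper is mounted at the origin on the work surface. World frame = base frame: x ahead of the robot, y to its left, z up, the work surface at z = 0. Lengths are in m, angles in rad, forces in N, time in s.
With the tool pointing down it reaches from about 0.275 to 0.875 m from the base axis. Payload 12.5 kg.
Tool frame: the origin (TCP) lies on the centre line of the jaws, within the pads' length; the fingertips stand r.finger_overhang ahead of it and the grasp point (between the pads) lies 3 mm ahead of it (r.finger_overhang is the distance from the TCP to the fingertips, in m); z points along the fingers, y is the direction in which the jaws open and shut (so a half turn about z gives the same grasp; the last joint's range is limited). The gripper opens to 85 mm and grips with 20 to 120 N. Pads are 22 mm wide; open, the fingers measure 114 mm over their backs; the gripper's body (76 mm by 85 mm) begins 54 mm behind the grasp point. The pads swing forward as they close: fully open they stand 13 mm farther back than shut.
Start: joints at [-1.272, 0.351, 1.652, -0, 1.139, -0.085], TCP at [0.206, -0.51, 0.232] pointing down, gripper open.
Joint ranges: [-2.75, 2.75], [-0.79, 2.1], [0.01, 2.65], [-1.57, 4.71], [0.07, 3.14], [-2.87, 2.87]. Speed limits (rad/s): [2.22, 2.22, 2.79, 3.14, 3.14, 3.14].

## Interface

Orientations are given as a unit quaternion [x, y, z, w].
In Python, from cell import r, optics gives the robot as it stands. The module is installed in compiled form; this text tells all that it offers. Calls block until the motion is done:
- r.move_to(position, orientation): joint-space move of the TCP to a pose.
- r.move_linear(position, rot=None, vel=0.15): straight line of the TCP; rot=None keeps the orientation; vel is the mean speed in m/s.
- r.set_joints(angles): joint-space move.
- r.set_gripper(opening, squeeze=None): opening from 0.0 (shut) to 1.0 (fully open); squeeze is the grip in N (None keeps the last); returns when the fingers have stopped.
- r.sleep(seconds).
- r.inverse_kinematics(position, orientation): joint angles nearest the present ones, or None.
- optics.get_image(name): name is "side" or "top" or "wrist"; returns a dict with "pixels" (480x640x3 uint8, red, green, blue), "depth" (480x640 float32, m along the optical axis (not along the pixel's ray), 0 where there is no reading), "fx", "fy", "cx", "cy" (pixels), "camera_from_world" (4x4, takes a point from world to camera coordinates); the wrist camera has in their place "mount" (4x4, takes a point from camera to tool coordinates, whose origin is the TCP and whose axes are the flange's). Camera axes: x right, y down, z forward; pixel columns grow to the right and rows downward; lengths in m; the calibration is good to about 2 mm. The wrist camera is an equidistant fisheye: a pixel r from the principal point sees the ray r / f radians off the axis. A picture is of the moment at which its call begins: read the wrist's pose just before it.
A pose or a line that the arm cannot do raises r.PlanningError and nothing moves.
- r.hand_in(): hands the job in, once; it reports no verdict.
Readings, each from a call of its own:
- r.current_t(): time.
- r.current_q(): joint angles.
- r.current_qvel(): joint speeds.
- r.current_effort(): joint torques, N m.
- r.current_tool_pos(): TCP position.
- r.current_ee_rot(): TCP orientation.
- r.current_contact_force(): force on the tool from outside, world axes, zero at the start.
- r.current_torque(): the same for the moment, N m.
- r.current_opening(): opening from 0.0 (shut) to 1.0 (fully open).
Only numpy, scipy, OpenCV 4.12 (cv2) and the standard library are available. Lean on these libraries where they do the work, as an engineer would, in place of code of your own. Each camera call takes 0.05 s, during which the arm holds its last target.

## Task

Press the label home on the biscuit tube that lies on the sprung wooden bed: take the pressing paddle by its handle, press its flat sole on top of the tube so that the bed just gives, firmly but gently so the card tube is not crushed, and keep that pressure on without a break while you roll the tube along the bed until it lies on the inlaid line. Never touch the tube with the gripper. Lift the paddle off so that the tube stays on the line, set the paddle down flat on the table beside the bed and let go; leave everything else where it is.

Things in the scene. Friction and masses are not known exactly. Their poses are not given: they have to be found in the camera images.
- mark (a point): Middle of the finish line: a dark steel strip 3 mm wide and 196 mm long, inlaid flush in the top of the bed's brown wooden plate, with a 24 mm cross tick at each end. The point lies on the plate's top face. x runs along the line, y is the rolling direction (from the tube's start towards the line), z up.
- bed: Rolling bed: fixed frame 220 (x) by 360 (y) mm, axes as the mark's, line at y = +60. Its wooden plate, 200 x 340 mm, top 30 mm above this origin (24 to 30 over the table), is hinged along its -y edge (y = -170) and sprung up level. It yields above an unknown load (1 to 20 N at the start, about half at the line), then by 106 N m/rad (8 to 5 N per mm at the start, 2 at the line), 0.03 rad at most.
- tube_center (a point): Biscuit tube to be rolled: stiff card cylinder, 50 mm diameter, 140 mm long, 0.13 to 0.25 kg, white label round it, lying on the bed 80 to 115 mm short of the line. Point: middle of its axis. x is the tube's axis (nearly along the mark's x); z, up at the start, points to the label's overlap strip. Under the paddle it moves half as far as the paddle.
- tube: The same biscuit tube; origin at the middle of its axis. The label needs a press of at least 9 N all the way; the card is crushed above 18 N, so aim at about 13 N: feel it, the bed's stiffness differs from day to day and along the roll.
- paddle_grip (a point): Pressing paddle, flat on the table to the right of the bed: light wooden sole 90 (x) by 170 (y) by 12 mm with a block handle in the middle of its top, 60 (x) by 40 (y) by 48 mm high; 0.28 kg. Point: handle's centre, 36 mm above the sole's underside. Grip it low and firmly from above across the 40 mm (along y). Its y goes along the rolling direction.
- paddle: The same pressing paddle; its origin is the centre of the sole's underside, axes as for paddle_grip.
- tub: Bystander: clear round tub of biscuits with a white lid, 96 mm across, 66 mm high, far to the right of the bed. Origin at the centre of its underside.
- small_tub: Bystander: smaller clear tub with a white lid, 78 mm across, 51 mm high, between paddle and bed on the robot's side. Origin at the centre of its underside.
- spare_tube: Bystander: another cardboard tube, 50 mm across, 140 mm high, standing upright beyond the paddle. Origin at the centre of its underside.
- spatula: Bystander: spatula with a black handle, about 250 mm long, lying to the left on the robot's side of the bed. Origin at about the middle of its length, on the table.
- label_block: Bystander: pad of blank labels, 70 x 100 x 25 mm, lying far left. Origin at the centre of its underside.
- tape: Bystander: clear ring of tape, 90 mm across, 24 mm high, lying flat to the left of the bed. Origin at the centre of its underside.

How it is judged:
On the way, in this order (a step that is already met when the one before it is completed fails the run):
1. the paddle presses on the tube with at least 9 N before the tube has moved more than 15 mm (contact force between paddle and tube above 9 N and distance of tube_center from where it was at the start of the episode below 0.015 m), for 0.2 s.
2. under at least 9 N of paddle pressure the tube has rolled about a fifth of a turn (contact force between paddle and tube above 9 N and angle between tube_center's own z axis and vertical above 1.2 rad), for 0.2 s.
3. still under at least 9 N of paddle pressure the label strip has come to the underside of the tube (contact force between paddle and tube above 9 N and angle between tube_center's own z axis and vertical above 2.4 rad), for 0.2 s.
At the end, for the whole second after the job is handed in: The tube lies at rest on the bed with its axis within 7 mm of the line (and within 30 mm of its middle lengthways) and within 0.12 rad of its direction; the paddle lies flat and still on the table, off the tube and the bed, and is released (y of tube_center in the frame of mark between -0.007 and 0.007 m and x of tube_center in the frame of mark between -0.03 and 0.03 m and z of tube_center in the frame of mark between 0.022 and 0.028 m and angle between the x axis of tube_center and the x axis of mark, either way round below 0.12 rad and linear speed of each of tube, paddle below 0.01 m/s and contact force between paddle and tube below 0.1 N and height (world z) of paddle below 0.008 m and angle between paddle's own z axis and vertical below 0.08 rad); the robot touches nothing.
It fails at once if the tube is pressed with more than 18 N (crushed) (contact force between paddle and tube above 18 N).
It fails at once if the pressure is let off (under 7 N) on the way, after the tube has left its start (moved over 15 mm) and while it is still more than 20 mm short of the line (distance of tube_center from where it was at the start of the episode above 0.015 m and y of tube_center in the frame of mark below -0.02 m and contact force between paddle and tube below 7 N).
It fails at once if the gripper or arm touches the tube (contact force between any of the fingers, the arm and tube above 0.5 N).
It fails at once if a bystander is shifted by more than 15 mm (distance of any of tub, small_tub, spare_tube, spatula, label_block, tape from where it was at the start of the episode above 0.015 m).
It also fails if it takes over 72 s, if anything falls off the work surface, if the arm or the gripper's body presses on something with over 40 N, if the wrist force passes 120 N, or if a joint passes its speed limit or range.

## Working session

There is one attempt and no reset: what is moved stays moved. The work goes in short steps, each a Python script; the robot and the scene stay as the last script left them, time stands still between calls to the robot, and variables do not carry over. Pictures are saved under pics/ and viewed, and the job is handed in when it is done.

```bash
mkdir -p pics; python3 - <<'E'
from cell import r,optics
import cv2,numpy as np
print(r.current_t(),r.finger_overhang,r.current_contact_force(),r.current_ee_rot())
for n in("side","top"):
    d=optics.get_image(n); cv2.imwrite(f"pics/{n}0.png",d["pixels"][:,:,::-1]); np.save(f"pics/{n}0.npy",d,allow_pickle=True)
    print(n,d["fx"],d["fy"],d["cx"],d["cy"],np.round(d["camera_from_world"],3))
E
```

```text
0.0 0.022 [-0.62814207 -0.06299769  0.55587663] [ 9.81646603e-01  1.90708073e-01 -5.98777173e-05 -6.12015064e-04]
side 462.4337908733271 462.4337908733271 322.66762298807464 238.77423541317583 [[-0.953 -0.301  0.021  0.526]
 [-0.206  0.597 -0.776  0.153]
 [ 0.221 -0.744 -0.631  1.011]
 [ 0.     0.     0.     1.   ]]
top 615.7218013554981 615.7218013554981 324.72629916970203 233.29115715599437 [[-0.011 -1.    -0.025  0.047]
 [-0.991  0.014 -0.134  0.585]
 [ 0.134  0.023 -0.991  1.167]
 [ 0.     0.     0.     1.   ]]
```

View pics/top0.png

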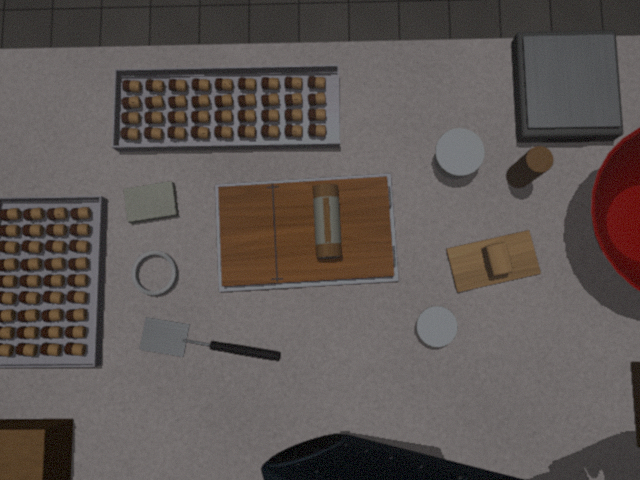

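View pics/side0.png

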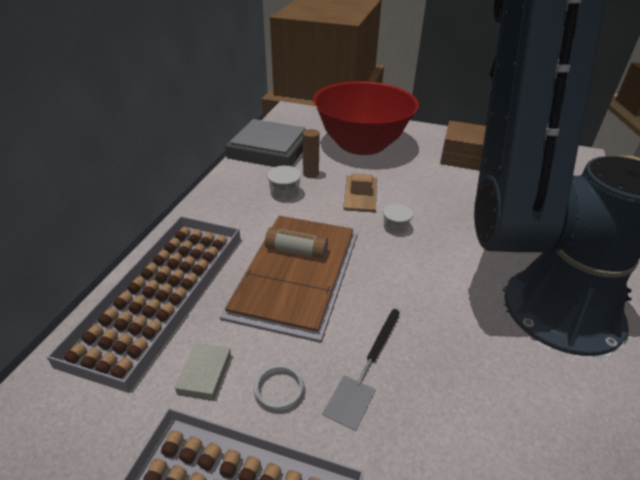

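The top picture shows the line at about column 275 (rows 184–282), the tube at about (327, 222) and the paddle at about (495, 261). I'll enlarge and measure these.

```bash
cat > h.py <<'E'
import numpy as np,cv2
def load(n): return np.load(f"pics/{n}.npy",allow_pickle=True).item()
def ray(d,u,v):
    T=d["camera_from_world"];R=T[:3,:3];c=-R.T@T[:3,3]
    return c,R.T@np.array([(u-d["cx"])/d["fx"],(v-d["cy"])/d["fy"],1.])
def atz(d,u,v,z):
    c,k=ray(d,u,v); return c+k*(z-c[2])/k[2]
def cloud(d):
    T=d["camera_from_world"];R=T[:3,:3];c=-R.T@T[:3,3]
    v,u=np.mgrid[:480,:640];Z=d["depth"]
    P=np.stack([(u-d["cx"])/d["fx"]*Z,(v-d["cy"])/d["fy"]*Z,Z],-1)
    return P@R+c
E
python3 - <<'E'
from h import *
d=load("top0");im=d["pixels"][:,:,::-1]
a=cv2.resize(im[165:305,205:405],None,fx=4,fy=4,interpolation=cv2.INTER_CUBIC);cv2.imwrite("pics/bedz.png",a)
a=cv2.resize(im[220:305,430:560],None,fx=6,fy=6,interpolation=cv2.INTER_CUBIC);cv2.imwrite("pics/padz.png",a)
P=cloud(d)
for u,v in [(240,230),(300,230),(370,230),(327,200),(327,222),(327,250),(275,230),(497,261),(470,265),(525,255),(300,320),(437,327),(460,150),(540,157)]: print(u,v,P[v,u].round(4))
E
```

```text
240 230 [0.5954 0.208  0.0342]
300 230 [0.5951 0.0897 0.0247]
370 230 [ 0.5923 -0.049   0.0305]
327 200 [0.6448 0.0343 0.0779]
327 222 [0.6016 0.0347 0.0819]
327 250 [0.5481 0.0353 0.0827]
275 230 [0.5948 0.1388 0.0317]
497 261 [ 0.5254 -0.2879  0.0584]
470 265 [ 0.5222 -0.2464  0.0112]
525 255 [ 0.5404 -0.355   0.0134]
300 320 [0.4177 0.0921 0.0025]
437 327 [ 0.4021 -0.1711  0.05  ]
460 150 [ 0.7412 -0.2245  0.068 ]
540 157 [ 0.7065 -0.3539  0.1387]
```

View pics/bedz.png

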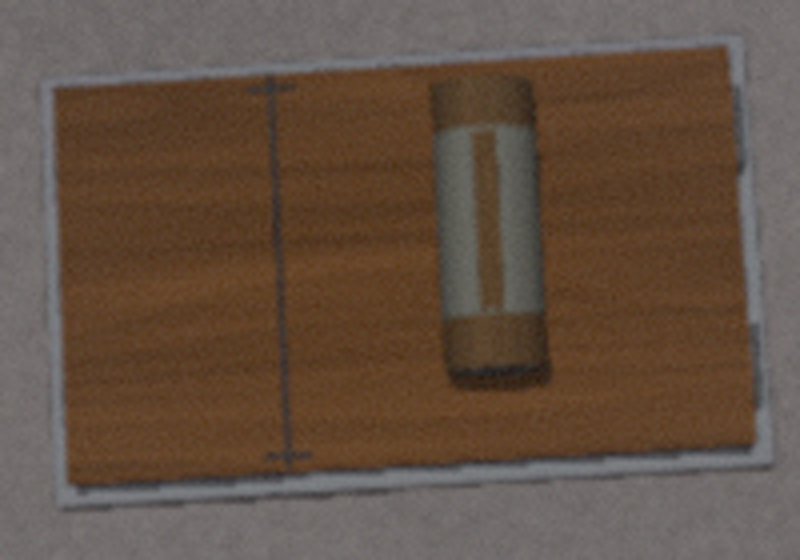

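View pics/padz.png

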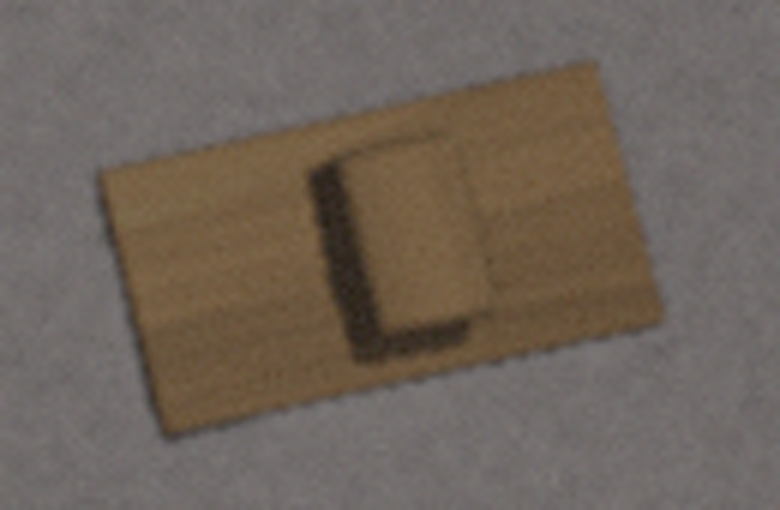

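```bash
python3 - <<'E'
from h import *
d=load("top0")
B=lambda x,y,z:atz(d,205+(x+.5)/4-.5,165+(y+.5)/4-.5,z)
Q=lambda x,y,z:atz(d,430+(x+.5)/6-.5,220+(y+.5)/6-.5,z)
c=[B(*p,.03) for p in[(56,88),(727,46),(755,445),(70,484)]]
for p in c:print("plate",p.round(4))
m=np.mean(c,0);print("platecentre",m.round(4),"len",np.linalg.norm(c[0]-c[1]),np.linalg.norm(c[1]-c[2]))
yd=(c[0]+c[3]-c[1]-c[2]);yd/=np.linalg.norm(yd);print("ydir",yd, np.degrees(np.arctan2(yd[1],yd[0])))
a,b=B(270.5,88,.03),B(288.5,457,.03);xd=(a-b)/np.linalg.norm(a-b);
print("line",a,b,(a+b)/2,np.degrees(np.arctan2(xd[1],xd[0])), "pred", m+.06*yd)
a,b=B(484,132,.08),B(493,308,.08);t=(a-b);print("strip",a,b,(a+b)/2,np.degrees(np.arctan2(t[1],t[0])))
a,b=B(434,85,.055),B(449,375,.055);e,f=B(534,85,.055),B(549,375,.055);print("tube edges",a,b,e,f,(a+b+e+f)/4)
c=[Q(*p,.012) for p in[(100,172),(597,62),(663,322),(165,436)]]
m=np.mean(c,0);y=c[0]+c[3]-c[1]-c[2];print("paddle",m,np.degrees(np.arctan2(y[1],y[0])),np.linalg.norm(c[0]-c[1]),np.linalg.norm(c[1]-c[2]))
c=[Q(*p,.06) for p in[(342,158),(452,138),(490,303),(382,330)]];y=c[0]+c[3]-c[1]-c[2];print("handle",np.mean(c,0),np.degrees(np.arctan2(y[1],y[0])))
P=cloud(d)
p=P[200:250,320:334].reshape(-1,3);print("tube top z",np.percentile(p[:,2],[50,90]))
for n,s in(("plate",P[200:270,345:385]),("plateL",P[200:270,230:265]),("table",P[300:330,300:400])): print(n,np.median(s.reshape(-1,3),0))
E
```

```text
plate [0.6845 0.2524 0.03  ]
plate [ 0.7005 -0.0839  0.03  ]
plate [ 0.5013 -0.0928  0.03  ]
plate [0.4863 0.243  0.03  ]
platecentre [0.5932 0.0797 0.03  ] len 0.3366295267422324 0.19944834974259787
ydir [-0.04611665  0.99893606  0.        ] 92.64322663541056
line [0.68280279 0.14452789 0.03      ] [0.49819797 0.13553525 0.03      ] [0.59050038 0.14003157 0.03      ] 2.7888402687581992 pred [0.590384   0.13961397 0.03      ]
strip [0.64902329 0.03683639 0.08      ] [0.56433465 0.0334963  0.08      ] [0.60667897 0.03516635 0.08      ] 2.2585547493641194
tube edges [0.67765449 0.06159059 0.055     ] [0.53516842 0.05551756 0.055     ] [0.67687181 0.01267933 0.055     ] [0.53454387 0.00739208 0.055     ] [0.60605965 0.03429489 0.055     ]
paddle [ 0.52985057 -0.29212008  0.012     ] 101.96996885015474 0.16906139693099914 0.08813692048382663
handle [ 0.53044081 -0.29154128  0.06      ] 101.4429252461169
tube top z [0.07862221 0.08161143]
plate [ 0.58298173 -0.03793858  0.02918544]
plateL [0.58634165 0.19465502 0.02939242]
table [ 4.27467794e-01 -5.75962640e-03  7.18282775e-05]
```

Mark at about (0.590, 0.140), yaw 2.7°. Tube at (0.606, 0.034), about 106 mm short of the line. Paddle at (0.530, -0.292), its y axis at 101.7°. Next I'll grasp the paddle.

```bash
cat >> h.py <<'E'
def quat(phi_deg): # tool down, tool x axis at phi
    a=np.radians(phi_deg)/2; return [np.cos(a),np.sin(a),0.,0.]
E
python3 - <<'E'
from cell import r,optics
from h import *
q=quat(11.7)
r.set_gripper(1.0,100)
r.move_to([.530,-.292,.13],q);print(r.current_t(),r.current_q())
r.move_linear([.530,-.292,.060],vel=.12);print(r.current_t(),r.current_contact_force())
t0=r.current_t()
for i in range(4):print(np.round(r.current_contact_force(),3),r.current_t()-t0)
import time
r.sleep(.05);print(np.round(r.current_contact_force(),3),r.current_torque())
d=optics.get_image("wrist");cv2.imwrite("pics/w1.png",d["pixels"][:,:,::-1])
E
```

```text
1.8083 [-5.81935945e-01  5.65245060e-01  1.59138626e+00 -2.09449290e-04
  9.84467860e-01  7.85488238e-01]
2.5417 [ 0.33248665  0.02355878 -0.04113077]
[ 0.332  0.024 -0.041] 0.0
[ 0.332  0.024 -0.041] 0.0
[ 0.332  0.024 -0.041] 0.0
[ 0.332  0.024 -0.041] 0.0
[ 0.17  -0.815  0.044] [-0.01475069  0.00651062 -0.02908555]
```

View pics/w1.png

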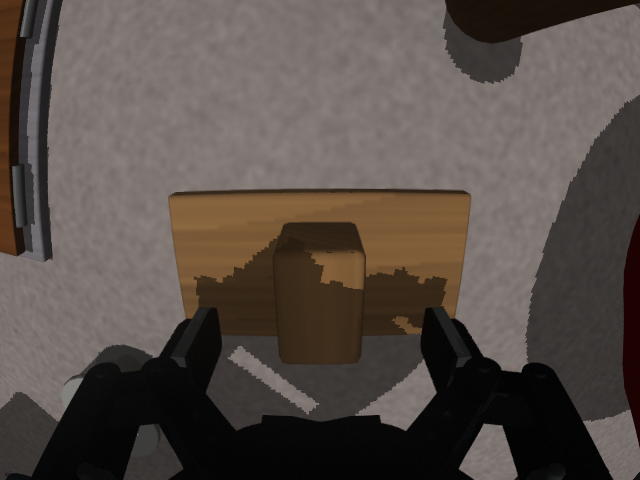

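The wrist view shows the handle (columns 275–365) centred and square between the open fingers. I'll go down and grip.

```bash
python3 - <<'E'
from cell import r,optics
from h import *
r.move_linear([.530,-.292,.038],vel=.06);print(r.current_t(),r.current_contact_force())
r.set_gripper(0.0,110);print(r.current_t(),r.current_opening(),r.current_contact_force(),r.current_tool_pos())
r.move_linear([.530,-.292,.075],vel=.08);r.sleep(.1)
print(r.current_contact_force(),r.current_torque(),r.current_opening())
r.move_linear([.530,-.292,.16],vel=.2)
d=optics.get_image("wrist");cv2.imwrite("pics/w2.png",d["pixels"][:,:,::-1])
d=optics.get_image("side");cv2.imwrite("pics/s2.png",d["pixels"][:,:,::-1])
print(r.current_t())
E
```

```text
3.1583 [-0.38068617  0.38616633  0.01141362]
3.6583 0.4441471574790482 [-0.35635719 -0.06077818  5.43540904] [ 0.5303308  -0.29218856  0.03868306]
[ 0.52222306 -0.75863009 -2.30105481] [-0.01170619  0.04337833  0.01019036] 0.44309338687263994
5.05
```

View pics/w2.png

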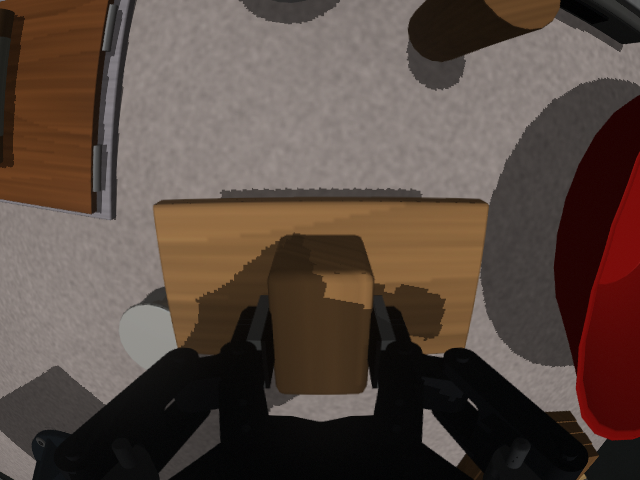

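View pics/s2.png

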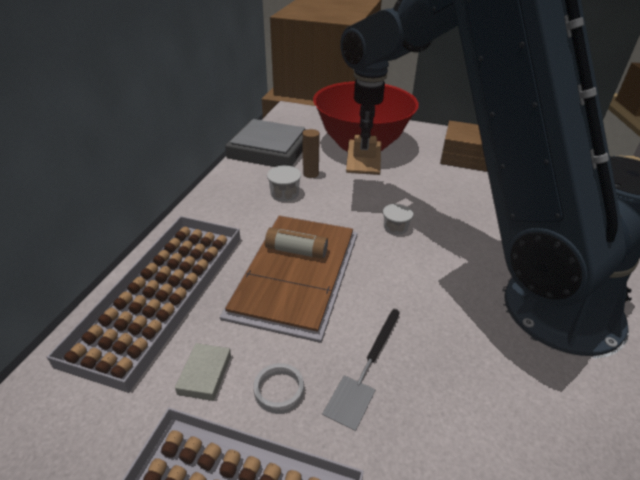

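Held level. Now I'll go above the tube (contact 53 mm ahead of the handle), tare, and feel for contact.

```bash
cat >> h.py <<'E'
yd=np.array([-.047,.9989,0.]); Q0=quat(2.7)
START=np.array([.606,.0345,0.])-.053*yd
def fz(r,n=10,dt=.005):
    a=[]
    for i in range(n):
        r.sleep(dt);a.append(r.current_contact_force())
    return np.array(a)
E
python3 - <<'E'
from cell import r,optics
from h import *
r.move_to([*START[:2],.16],Q0)
r.move_linear([*START[:2],.128],vel=.1);r.sleep(.2)
t=r.current_t();a=fz(r,40,.01);print(r.current_t()-t,a.mean(0),a.std(0),a[:12,2].round(2))
np.save("tare.npy",a.mean(0));print(r.current_tool_pos(),r.current_t())
t=r.current_t();r.move_linear([*START[:2],.126],vel=.02);print("move t",r.current_t()-t)
t=r.current_t();r.move_linear([*START[:2],.1257],vel=.02);print("move t",r.current_t()-t,r.current_tool_pos())
d=optics.get_image("top");cv2.imwrite("pics/t3.png",d["pixels"][:,:,::-1])
d=optics.get_image("side");cv2.imwrite("pics/s3.png",d["pixels"][:,:,::-1])
E
```

```text
0.3333000000000004 [ 0.01207593  0.05565171 -2.73080345] [0.50623141 0.4839508  0.4787092 ] [-3.1  -2.82 -3.06 -2.63 -3.24 -1.83 -2.59 -3.03 -2.54 -2.65 -2.25 -2.82]
[ 0.60852005 -0.01841454  0.12809999] 7.15
move t 0.25
move t 0.25 [ 0.60849347 -0.01843902  0.12567195]
```

View pics/t3.png

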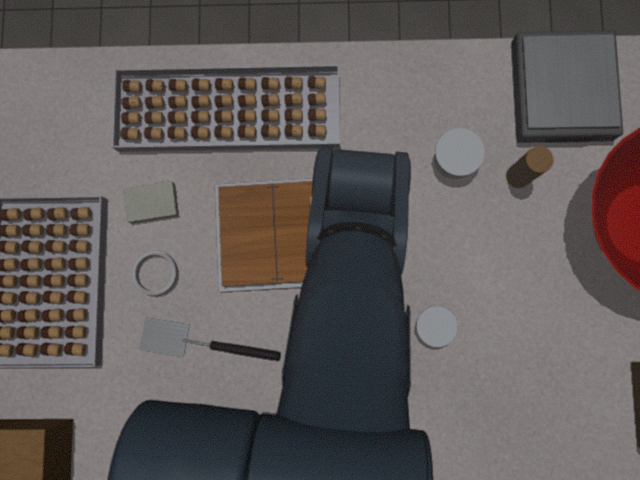

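View pics/s3.png

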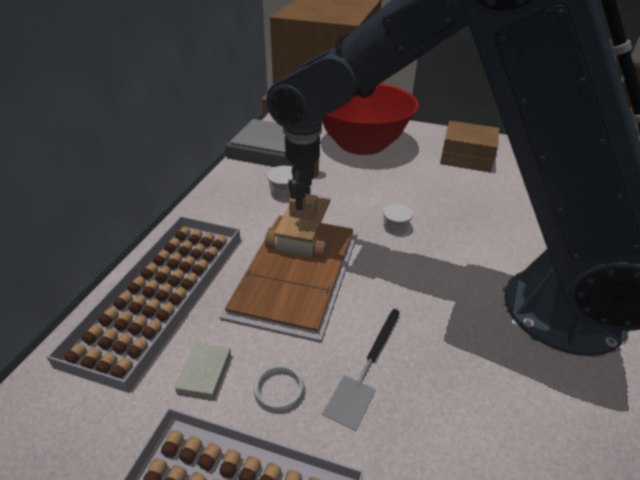

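```bash
python3 - <<'E'
from cell import r,optics
from h import *
tare=np.load("tare.npy");z=.1257-.002
log=[]
while 1:
    r.move_linear([*START[:2],z],rot=Q0,vel=.02)
    f=fz(r,12)-tare;F=f.mean(0);F[2]=F[2]
    p=r.current_tool_pos();log.append((z,F[2]))
    if F[2]>.5:print(round(z,4),p.round(4),F.round(2),r.current_torque().round(2),round(r.current_t(),2))
    if F[2]>12 or z<.108:break
    z-= .001 if F[2]<1 else (.0005 if F[2]<7 else min(.0004,(12.7-F[2])/12000+.0001))
open("z.txt","w").write(str(z))
d=optics.get_image("side");cv2.imwrite("pics/s4.png",d["pixels"][:,:,::-1]);np.save("pics/s4.npy",d,allow_pickle=True)
E
```

```text
0.1167 [ 0.6086 -0.0184  0.1175] [-2.66 -0.01  7.59] [0.44 0.51 0.05] 10.55
0.1163 [ 0.6086 -0.0184  0.1174] [-3.81 -0.09 11.01] [0.59 0.71 0.12] 10.9
0.1161 [ 0.6087 -0.0184  0.1173] [-4.8  -0.2  12.96] [0.68 0.9  0.19] 11.25
```

View pics/s4.png

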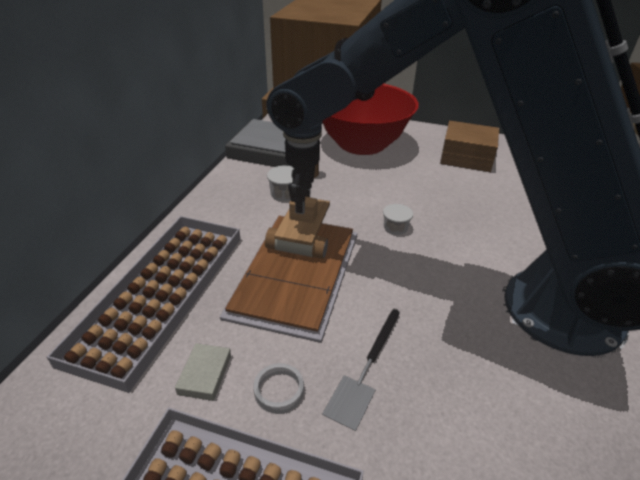

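Nearly rigid contact so far (~9 N/mm, mostly the arm's own give), 13 N pressed. I'll start rolling with closed-loop force, stopping early to inspect.

```bash
cat > roll.py <<'E'
import sys,json
from cell import r,optics
from h import *
import os
tare=np.load("tare.npy")
st=json.load(open("st.json")) if os.path.exists("st.json") else dict(s=0.,z=float(open("z.txt").read()),vi=0.,dx=0.)
s,z,vi,dx=st["s"],st["z"],st["vi"],st["dx"]
end=float(sys.argv[1]);step=float(sys.argv[2]);kp=float(sys.argv[3]);ki=float(sys.argv[4])
T=12.8
def meas(n):
    F=(fz(r,n)-tare).mean(0); return F
F=meas(16);i=0
while 1:
    N=np.linalg.norm(F);e=T-F[2] if N<15.5 else 14-N
    print(f"s{s*1e3:.0f} z{z*1e3:.2f} F{F.round(1)} dx{dx*1e3:.2f} vi{vi*1e3:.3f} t{r.current_t():.1f} p{(r.current_tool_pos()*1e3).round(1)}",flush=True) if i%2==0 or abs(e)>2 else 0
    if s>=end-1e-6:break
    if N<8.3 or N>17: 
        print("ALERT",F)
    vi=np.clip(vi+ki*1e-3*e,-.0006,.0006)
    z-=kp*1e-3*e+vi
    dx=np.clip(dx+.04e-3*F[0],-.004,.004)
    s=min(s+step,end)
    p=START+yd*s+np.array([.9989,.047,0])*dx; p[2]=z
    r.move_linear(p,rot=Q0,vel=.03)
    F=meas(10);i+=1
json.dump(dict(s=s,z=z,vi=vi,dx=dx),open("st.json","w"))
E
python3 roll.py .024 .003 .06 .01
```

```text
s0 z116.06 F[-4.8 -0.4 12.7] dx0.00 vi0.000 t11.4 p[608.7 -18.4 117.3]
s6 z116.02 F[-2.8  0.  12. ] dx-0.34 vi0.005 t12.1 p[608.4 -12.3 117.4]
s12 z115.90 F[-2.2  0.3 12.5] dx-0.56 vi0.020 t12.8 p[608.1  -6.4 117.4]
s18 z115.81 F[-1.8 -0.1 12.3] dx-0.73 vi0.026 t13.4 p[ 6.078e+02 -4.000e-01  1.174e+02]
s24 z115.73 F[-1.1  0.1 12.6] dx-0.86 vi0.030 t14.1 p[607.6   5.6 117.4]
```

```bash
python3 roll.py .100 .004 .08 .015
```

```text
s24 z115.73 F[-1.   0.3 12.8] dx-0.86 vi0.030 t14.2 p[607.6   5.5 117.4]
s32 z115.69 F[-0.5  0.2 12.8] dx-0.92 vi0.027 t15.0 p[607.2  13.6 117.4]
s40 z115.66 F[-0.6  0.2 13. ] dx-0.96 vi0.022 t15.7 p[606.9  21.6 117.4]
s48 z115.63 F[-0.3  0.2 12.8] dx-0.99 vi0.020 t16.4 p[606.6  29.6 117.4]
s56 z115.62 F[-0.  -0.1 13.2] dx-1.01 vi0.017 t17.2 p[606.3  37.6 117.5]
s64 z115.64 F[ 0.5  0.3 12.7] dx-0.99 vi0.009 t17.9 p[605.9  45.6 117.5]
s72 z115.61 F[ 0.6  0.3 12.7] dx-0.97 vi0.010 t18.6 p[605.6  53.6 117.5]
s80 z115.60 F[ 0.4  0.2 13.1] dx-0.94 vi0.008 t19.4 p[605.3  61.6 117.5]
s88 z115.62 F[ 0.5  0.2 12.6] dx-0.90 vi0.003 t20.1 p[604.9  69.6 117.5]
s96 z115.62 F[ 0.7  0.  12.6] dx-0.86 vi0.002 t20.8 p[604.6  77.6 117.5]
```

```bash
python3 roll.py .18 .004 .09 .02; python3 - <<'E'
from cell import r,optics
from h import *
for n in("side","top"):
    d=optics.get_image(n);cv2.imwrite(f"pics/{n}5.png",d["pixels"][:,:,::-1]);np.save(f"pics/{n}5.npy",d,allow_pickle=True)
im=d=load("side5")["pixels"][:,:,::-1]
cv2.imwrite("pics/s5z.png",cv2.resize(im[190:340,210:370],None,fx=4,fy=4,interpolation=cv2.INTER_CUBIC))
E
```

```text
s100 z115.60 F[ 0.5 -0.1 13.1] dx-0.83 vi0.005 t21.3 p[604.5  81.5 117.5]
s108 z115.63 F[ 0.5 -0.1 12.6] dx-0.79 vi-0.001 t22.1 p[604.1  89.6 117.5]
s116 z115.55 F[ 1.1  0.1 12.7] dx-0.74 vi0.013 t22.8 p[603.8  97.6 117.4]
s124 z115.51 F[ 0.7  0.1 12.4] dx-0.67 vi0.016 t23.5 p[603.5 105.6 117.4]
s132 z115.40 F[ 0.3 -0.1 12.3] dx-0.60 vi0.028 t24.3 p[603.2 113.6 117.3]
s140 z115.27 F[ 0.9  0.  12.5] dx-0.56 vi0.040 t25.0 p[602.8 121.6 117.1]
s148 z115.11 F[ 0.5  0.1 12.7] dx-0.51 vi0.054 t25.7 p[602.5 129.6 117. ]
s156 z114.98 F[ 0.8  0.1 12.7] dx-0.47 vi0.058 t26.5 p[602.2 137.6 116.9]
s164 z114.85 F[ 0.7  0.4 12.8] dx-0.41 vi0.060 t27.2 p[601.8 145.6 116.7]
s172 z114.73 F[ 0.9 -0.  12.7] dx-0.36 vi0.060 t27.9 p[601.5 153.6 116.6]
s180 z114.58 F[ 0.7  0.6 12.5] dx-0.30 vi0.065 t28.7 p[601.2 161.6 116.5]
```

View pics/s5z.png

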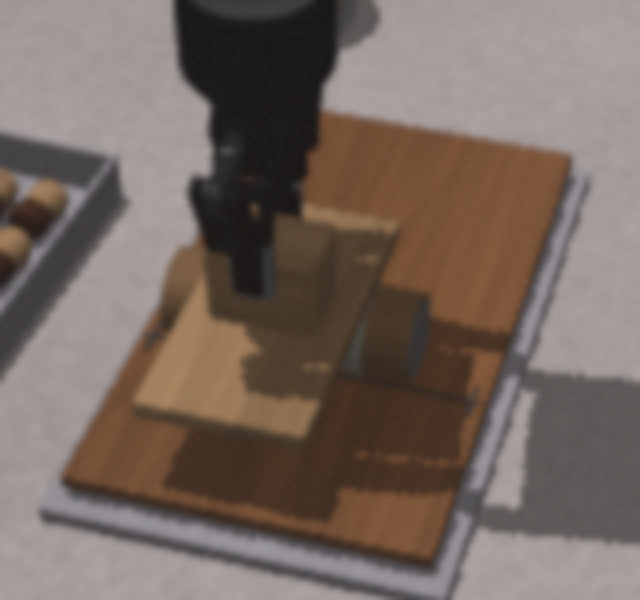

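View pics/top5.png

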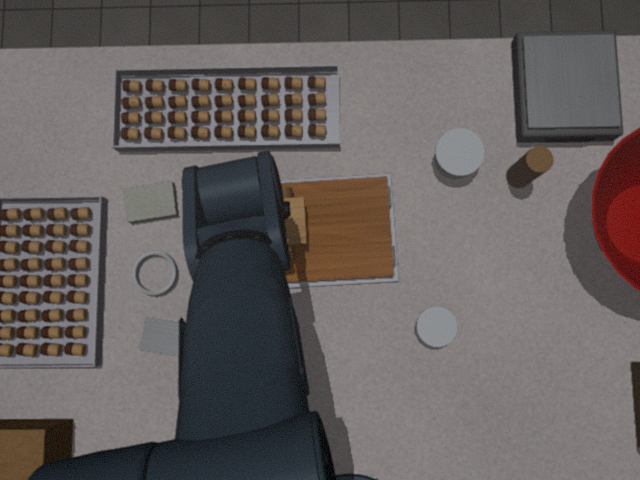

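```bash
python3 roll.py .212 .004 .10 .02; python3 - <<'E'
from cell import r,optics
from h import *
d=optics.get_image("side");np.save(f"pics/side6.npy",d,allow_pickle=True)
im=d["pixels"][:,:,::-1].copy()
# overlay predicted tube axis ends/edges and line
def pr(p):
    q=d["camera_from_world"]@np.r_[p,1];return d["fx"]*q[0]/q[2]+d["cx"],d["fy"]*q[1]/q[2]+d["cy"]
xd=np.array([.9989,.047,0]);m=np.array([.5904,.1399,.027])
for off in(-.007,0,.007):
  c=m+xd*.0106+yd*off+[0,0,.025]
  print(off,[np.round(pr(c+xd*s*.07+np.array(k)),1) for s in(-1,) for k in([0,0,0],[0,0,.025],[0,0,-.025])],"tip +-y",np.round(pr(c-xd*.07+yd*.025),1),np.round(pr(c-xd*.07-yd*.025),1))
print("line end",pr(m-xd*.098))
cv2.imwrite("pics/s6z.png",cv2.resize(im[240:320,250:350],None,fx=8,fy=7.5,interpolation=cv2.INTER_CUBIC))
E
```

```text
s180 z114.58 F[ 0.8  0.3 12.5] dx-0.30 vi0.065 t28.9 p[601.2 161.5 116.5]
s188 z114.39 F[ 0.8  0.3 12.7] dx-0.25 vi0.074 t29.6 p[600.9 169.6 116.3]
s196 z114.20 F[ 0.7  0.2 12.9] dx-0.19 vi0.081 t30.4 p[600.6 177.6 116.1]
s204 z114.06 F[ 0.8  0.1 12.9] dx-0.14 vi0.078 t31.1 p[600.2 185.6 116. ]
s212 z113.89 F[ 0.6  0.3 12.8] dx-0.09 vi0.081 t31.8 p[599.9 193.6 115.8]
-0.007 [array([313.9, 276.4]), array([314. , 267.8]), array([313.8, 284.6])] tip +-y [310.7 284.2] [316.9 268.8]
0 [array([313. , 278.5]), array([313.1, 270. ]), array([312.9, 286.8])] tip +-y [309.8 286.5] [316.1 270.9]
0.007 [array([312.1, 280.7]), array([312.2, 272.2]), array([312., 289.])] tip +-y [308.8 288.8] [315.2 273. ]
line end (np.float64(330.0408750178207), np.float64(290.3065476472924))
```

View pics/s6z.png

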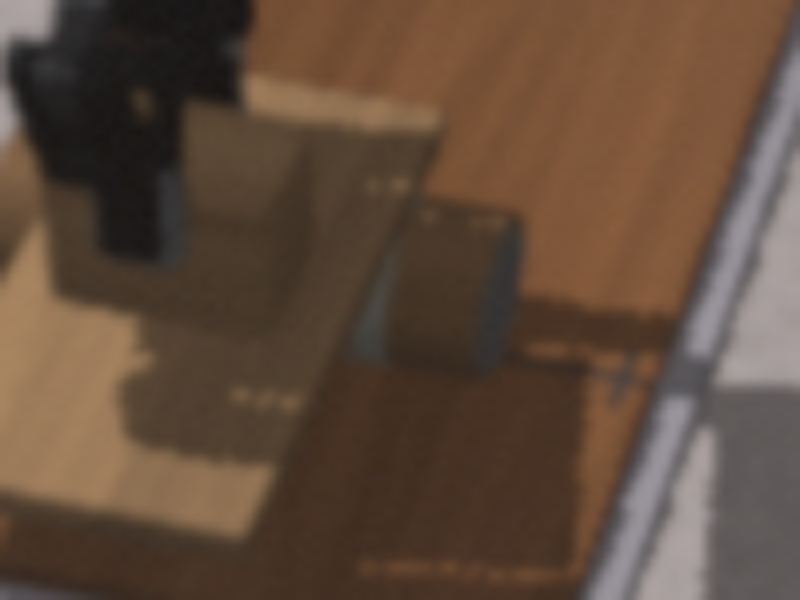

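The tube end disc is at about (312.9, 279.3), against a prediction of (313.0, 278.5) for exactly on the line. Lifting slowly.

```bash
python3 - <<'E'
from cell import r,optics
from h import *
p=r.current_tool_pos();import json
st=json.load(open("st.json"));b=START+yd*.212+np.array([.9989,.047,0])*st["dx"]
z=st["z"]
for dz in(.0006,.0012,.0018,.0024,.003,.004,.006):
    r.move_linear([b[0],b[1],z+dz],rot=Q0,vel=.01)
r.move_linear([b[0],b[1],.155],rot=Q0,vel=.06)
print(r.current_contact_force()-np.load("tare.npy"),r.current_t())
r.move_to([.530,-.292,.15],quat(11.7));print(r.current_t())
d=optics.get_image("top");np.save("pics/top7.npy",d,allow_pickle=True)
cv2.imwrite("pics/t7z.png",cv2.resize(d["pixels"][165:305,205:405,::-1],None,fx=4,fy=4,interpolation=cv2.INTER_CUBIC))
E
```

```text
[-0.04259966 -0.29919454 -1.09154721] 34.4667
36.25
```

View pics/t7z.png

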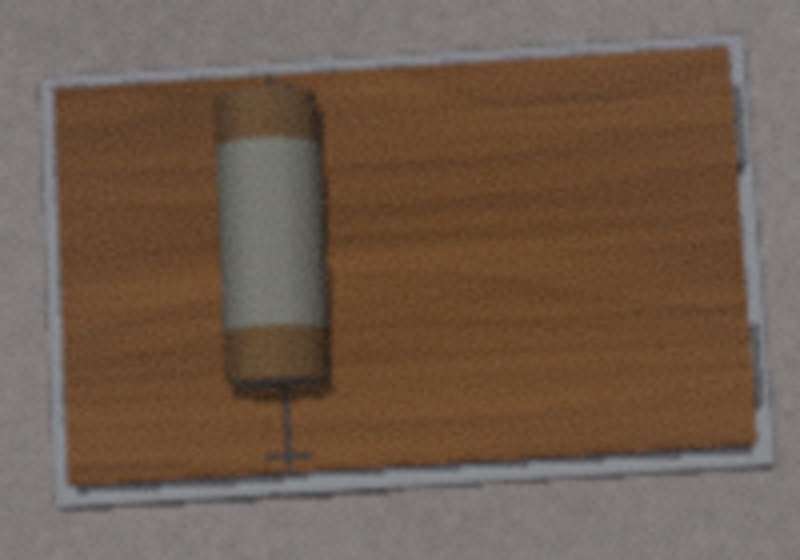

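```bash
python3 - <<'E'
from h import *
d=load("top7")
B=lambda x,y,z:atz(d,205+(x+.5)/4-.5,165+(y+.5)/4-.5,z)
xd=np.array([.9989,.047,0]);m=np.array([.5904,.1399,.03])
for n,pts in(("top",[(216,95),(318,95),(329,380),(229,380)]),("label",[(218,138),(320,138),(327,325),(222,325)])):
    q=[B(*p,.055) for p in pts];c=np.mean(q,0);t=q[0]+q[1]-q[2]-q[3]
    print(n,c,"y",(c-m)@yd,"x",(c-m)@xd,"yaw",np.degrees(np.arctan2(t[1],t[0]))-2.7)
P=cloud(d)[180:262,255:292].reshape(-1,3);P=P[P[:,2]>.05];rel=P-m;
from scipy.optimize import least_squares
f=lambda q:np.hypot(rel@yd-q[0]-q[2]*(rel@xd),rel[:,2]-q[1])-.025
s=least_squares(f,[0,.025,0],loss="soft_l1",f_scale=.002);print(s.x,len(P))
E
```

```text
top [0.60389173 0.14053842 0.055     ] y 3.6025772984235373e-06 x 0.013506894634449445 yaw -0.27356383803417117
label [0.60653461 0.14113379 0.055     ] y 0.00047410568348331904 x 0.016174845512159648 yaw -0.990106264066327
[ 0.00155717  0.02456973 -0.00602212] 1920
```

The tube lies on the line (0–1.5 mm off, yaw within about 1°). Setting the paddle down where it came from.

```bash
python3 - <<'E'
from cell import r,optics
from h import *
tare=np.load("tare.npy")
r.move_linear([.530,-.292,.043],vel=.12)
z=.043
while z>.034:
    z-=.0008; r.move_linear([.530,-.292,z],vel=.02); F=(fz(r,10)-tare).mean(0)
    if F[2]>1.5:break
print(z,F,r.current_torque(),r.current_t())
r.set_gripper(1.0);r.sleep(.2);print(r.current_contact_force(),r.current_opening())
r.move_linear([.530,-.292,.15],vel=.1)
r.move_to([.35,-.45,.25],quat(11.7));r.sleep(.3)
print(r.current_contact_force(),r.current_t())
for n in("side","top"):
    d=optics.get_image(n);cv2.imwrite(f"pics/{n}8.png",d["pixels"][:,:,::-1]);np.save(f"pics/{n}8.npy",d,allow_pickle=True)
P=cloud(d);print("sole z",[P[v,u].round(3) for u,v in((465,265),(525,255),(460,255),(530,265))])
E
```

```text
0.038199999999999984 [-2.47348814  1.31129172  8.60929561] [0.2768924  0.36318254 0.08613979] 39.3417
[-0.38566135  0.00908508  0.78061655] 1.0007728425318114
[-0.01288032  0.39900781  0.04839579] 42.6583
sole z [array([ 0.522, -0.235,  0.017]), array([ 0.541, -0.356,  0.011]), array([ 0.542, -0.228,  0.01 ]), array([ 0.52 , -0.363,  0.017])]
```

View pics/top8.png

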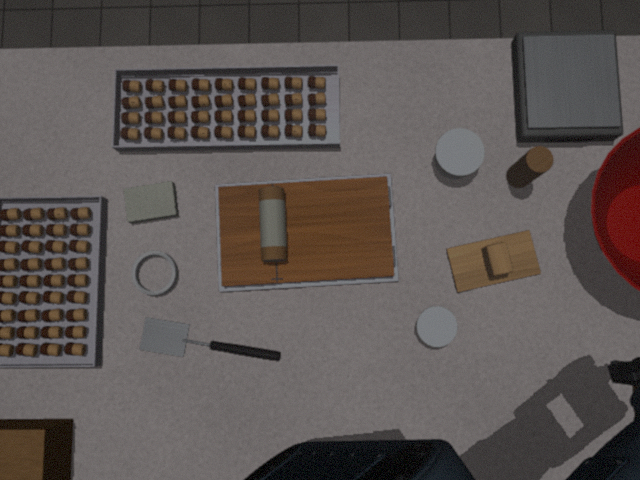

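View pics/side8.png

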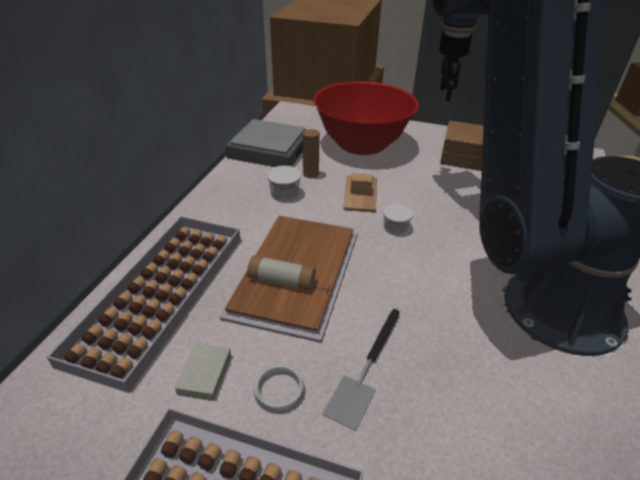

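The tube is on the line at (273, 225), the paddle is flat on the table at (494, 261), and the bystanders haven't moved. Handing in.

```bash
python3 -c "
from cell import r
r.hand_in();print(r.current_t())"
```

```text
the job is handed in; nothing more can be done
the job is handed in; nothing more can be done
```

The label is pressed, the tube lies on the line, and the job was handed in at about 43 s of the 72 s allowed. No verdict is reported.

- **Pressing and rolling:** I took the paddle by its handle and rolled the tube about 106 mm under continuous pressure. The wrist force was read at each stop, not during the moves. It held at 12–13 N downwards and peaked at about 13.8 N with the sideways pull included. The bed stayed firm at first and gave by about 1.5 mm over the second half of the roll.
- **Tube position:** After lifting off, the top camera put the tube axis 0–1.5 mm from the line (outlines 0–0.5 mm, depth fit 1.6 mm). It lies about 13–16 mm off the middle lengthways and within about 1° of the line's direction.
- **Paddle:** It is back on the table to the right of the bed, released, with the robot clear. At set-down it met the table with 8.6 N, a little firmer than I meant. A few single depth points on the sole read 10–17 mm for a nominal 12 mm; I took the spread as camera noise, because the paddle looks flat in both views.
- **Bystanders:** By eye in the final pictures, none of them has moved.

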